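Empty the tilting bowl and hold its pivot bolt from turning

TASK

The pivot nut of the tilting bowl has worked slack, so the bowl lolls back on its rubber rest. Tip the bowl, which has a bail handle at its back, right over so that all four ring blanks fall into the tray, and bring it back; then reach into the gap behind the far bracket, take the square head of the pivot bolt between the jaws, turn it until the empty bowl stands upright, and hold it there so that the nut can be tightened from the other side. Finish while still gripping the bolt head, touching no other part of the bowl; the rings stay in the tray, and the tray and the pliers, jar and wooden ring clamp stay where they are.

Things in the scene. Friction and masses are not known exactly. Their poses are not given: they have to be found in the camera images.
- stand: grey steel stand, fixed. Origin on the bench below the middle of the pivot bolt; x along the bolt away from the robot, y toward the tray (tipping way), z up. Base plate 6 mm thick, x -76 to 112, y -95 to 12 mm. Bolt axis: y 0, z 100 mm. Brackets 40 mm wide, tops at 120 mm: near one (nut side) x -59 to -54, far one x 54 to 59 mm. Splash panel behind: from x 108.5 mm, 122 mm high
- pivot (a joint): turn of bowl and bolt, rad: 0 lolled back on the rubber rest (start), 0.384 upright (mouth level), 1.95 bowl axis level, 2.83 mouth well down (140 deg from upright), 2.95 end stop. Growing values carry the handle up and over toward the stand's +y. Slack: let go, the bowl falls back to 0 from below about 2.0, over to the end stop from above 2.4; at upright its weight pulls back with 0.1 to 0.2 N m
- bowl: aluminium bowl, mouth 84 mm, foot 62 mm outside, 80 mm high, 3 mm walls, 0.2 to 0.35 kg. Frame turns with the pivot: origin on the bolt axis midway between the brackets, x along the bolt, z toward the mouth, y toward the tray when upright. Bowl axis at y -52, foot at z -50, rim at z 30 mm (pivot just under the pouring lip). Rings slide out at about 110 to 140 deg from upright
- tip_bar (a point): middle of the handle's cross bar: 10 mm round steel, parallel to the bolt, 64 mm clear between side arms, at y -145, z 18 mm of the bowl frame, so on a 146 mm circle about the bolt axis. Starts about 62 mm above the bench; about 45 mm (in plan) from the rim, so open the jaws only to about 45 mm. Can be held from straight above along its whole path, turning in the jaws
- bolt_head: square steel head, 17 x 17 mm across flats, 12 mm along the bolt, hidden in the 49 mm gap between far bracket and splash panel (open above and at both ends). Origin at its centre, on the bolt axis, at stand x 82, z 100 mm. x along the bolt, flats face its y and z; turns with the bowl (at rest its z leans 0.384 rad toward the stand's -y). Jaws from above, closing across the bolt
- catch_tray: shallow black tray, 225 mm along its x, 125 mm along its y, 13 mm rim, floor 4 mm; origin at the centre of its underside; it stands in front of the bowl's pouring lip
- ring_0: one of four identical copper ring blanks, 22 mm outer diameter, 8 mm wide, 12 g; origin at the centre of one face; it starts inside the bowl
- ring_1: one of four identical copper ring blanks, 22 mm outer diameter, 8 mm wide, 12 g; origin at the centre of one face; it starts inside the bowl
- ring_2: one of four identical copper ring blanks, 22 mm outer diameter, 8 mm wide, 12 g; origin at the centre of one face; it starts inside the bowl
- ring_3: one of four identical copper ring blanks, 22 mm outer diameter, 8 mm wide, 12 g; origin at the centre of one face; it starts inside the bowl
- pliers: pliers with dark handles, 82 by 203 by 19 mm, lying to the right; leave alone
- flux_pot: small screw jar with a white lid, 51 mm diameter, 56 mm high; leave alone
- ring_holder: wooden ring clamp, 28 by 145 by 28 mm; leave alone

How it is judged:
On the way:
1. the bowl is tipped over past level and all four rings have fallen into the tray (value of joint pivot above 2 rad and x of ring_0 in the frame of catch_tray between -0.11 and 0.11 m and y of ring_0 in the frame of catch_tray between -0.06 and 0.06 m and z of each of ring_0, ring_1, ring_2, ring_3 in the frame of catch_tray below 0.032 m and x of ring_1 in the frame of catch_tray between -0.11 and 0.11 m and y of ring_1 in the frame of catch_tray between -0.06 and 0.06 m and x of ring_2 in the frame of catch_tray between -0.11 and 0.11 m and y of ring_2 in the frame of catch_tray between -0.06 and 0.06 m and x of ring_3 in the frame of catch_tray between -0.11 and 0.11 m and y of ring_3 in the frame of catch_tray between -0.06 and 0.06 m), for 0.1 s.
At the end, for the whole second after the job is handed in: all four rings at rest inside the tray's rim; the bowl upright within 0.09 rad (joint 0.294 to 0.474); the bolt head gripped between the jaws (more than 6 N on it, grasp point within 20 mm of the head's centre); the robot touches no other part of the bowl (x of ring_0 in the frame of catch_tray between -0.11 and 0.11 m and y of ring_0 in the frame of catch_tray between -0.06 and 0.06 m and z of each of ring_0, ring_1, ring_2, ring_3 in the frame of catch_tray below 0.032 m and x of ring_1 in the frame of catch_tray between -0.11 and 0.11 m and y of ring_1 in the frame of catch_tray between -0.06 and 0.06 m and x of ring_2 in the frame of catch_tray between -0.11 and 0.11 m and y of ring_2 in the frame of catch_tray between -0.06 and 0.06 m and x of ring_3 in the frame of catch_tray between -0.11 and 0.11 m and y of ring_3 in the frame of catch_tray between -0.06 and 0.06 m and linear speed of each of ring_0, ring_1, ring_2, ring_3 below 0.05 m/s and value of joint pivot between 0.294 and 0.474 rad and contact force between the fingers and bolt_head above 6 N and distance between the grasp point and bolt_head below 0.02 m and contact force between each of the arm, the fingers and bowl below 0.3 N); the arm keeps its last pose, push and grip.
It fails at once if the pliers, the white-lidded jar or the wooden ring clamp is pushed more than 3 cm (distance of any of pliers, flux_pot, ring_holder from where it was at the start of the episode above 0.03 m).
It fails at once if the tray is pushed more than 4 cm (distance of catch_tray from where it was at the start of the episode above 0.04 m).
It also fails if it takes over 64 s, if anything falls off the work surface, if the arm or the gripper's body presses on something with over 40 N, if the wrist force passes 120 N, or if a joint passes its speed limit or range.

ROBOT

A 6-joint arm with a two-finger parallel gripper is mounted at the origin on the work surface; the furniture and walls round the work are solid. World frame = base frame: x ahead of the robot, y to its left, z up, the work surface at z = 0. Lengths are in m, angles in rad, forces in N, time in s.
With the tool pointing down it reaches from about 0.3 to 0.875 m from the base axis. Payload 6.4 kg.
Tool frame: the origin (TCP) lies between the finger pads; the fingertips stand 19 mm ahead of it and the grasp point (between the pads) is the TCP (ctrl.tips_ahead is the z of the fingertips in the tool frame, in m); z points along the fingers, y is the line along which they close (so a half turn about z gives the same grasp; the last joint's range is limited). The gripper opens to 85 mm and grips with 20 to 120 N. Pads are 22 mm wide; open, the fingers measure 114 mm over their backs; the gripper's body (76 mm by 85 mm) begins 54 mm behind the grasp point. The pads swing forward as they close: fully open they stand 13 mm farther back than shut.
Start: joints at [1.139, 0.181, 1.607, -0, 1.354, -0.206], TCP at [0.129, 0.56, 0.25] pointing down, gripper open.
Joint ranges: [-2.99, 2.99], [-0.89, 2.07], [0.3, 2.58], [-1.14, 4.28], [0, 2.63], [-3.12, 3.12]. Speed limits (rad/s): [2.57, 2.57, 3.01, 3.14, 3.14, 3.14].

INTERFACE

Orientations are given as a unit quaternion [w, x, y, z].
In Python, from bench import readout, vision, ctrl gives the robot as it stands.
- The arm moves only by the tool play_rows, never from a script. Its arguments are lists of equal length, an entry for each row: "xyz": the shift along the tool's x, y, z in mm, a list of three; "rot": the turn, a rotation vector about the tool's x, y, z in rad, a list of three; "grip": the opening, from 0 (shut) to 1 (fully open). In form: {"xyz": [[x, y, z], ...], "rot": [[rx, ry, rz], ...], "grip": [grip, ...]}. A call has exactly 10 rows; each row is the pose to reach, as a shift and turn from the pose commanded when the call began, along the tool's axes at that moment; what a row does not reach only later rows make up. A row lasts 1/8 s, in which the tool goes at most 62.5 mm and 10.7 degrees, less where a joint would pass 70% of its speed; a pose out of reach is approached as far as the arm can. A call with a gripper value outside its range is refused whole. The fingers move at their own pace and stop on an object; the grip force is fixed at half the most. Time passes only in rows, so rows that repeat a pose let the fingers close, or fill a call up. It gives the time, the measured TCP pose, the force, the opening and the grip force at its end, in the units of the state.
- readout.get_obs(): the state, without advancing time (a new reading comes with each control period).
- vision.camera(name): name is "scene" or "top" or "wrist"; returns a dict with "color" (384x512x3 uint8, red, green, blue), "depth" (384x512 float32, m along the optical axis (not along the pixel's ray), 0 where there is no reading), "camera_matrix" (3x3 intrinsics, pixels), "k1" (the pictures are not rectified: a ray, as slopes to the right and down, at radius r is drawn at 1 + k1 r^2 times it, then the intrinsics apply), "extrinsics" (4x4, takes a point from camera to world coordinates); the wrist camera has in their place "hand_eye" (4x4, takes a point from camera to tool coordinates, whose origin is the TCP and whose axes are the flange's). Camera axes: x right, y down, z forward; pixel columns grow to the right and rows downward; lengths in m; the calibration is good to about 2 mm. A picture is of the moment at which its call begins: read the wrist's pose just before it.
- ctrl.hand_in(): hands the job in; it is judged then, once.
The state is a dict: "time_s": time; "q": joint angles; "dq": joint speeds; "joint_efforts": joint torques, N m; "eef_pos": TCP position; "eef_rot": TCP orientation; "wrist_force": force on the tool from outside, world axes, zero at the start; "torque": the same for the moment, N m; "opening": opening from 0.0 (shut) to 1.0 (fully open); "grasp_force": force on a finger pad.
Only numpy, scipy, OpenCV 4.12 (cv2) and the standard library are available. Lean on these libraries where they do the work, as an engineer would, in place of code of your own. Each camera call takes 0.05 s, during which the arm holds its last target. There are 200 camera calls.

## Working session

There is one attempt and no reset: what is moved stays moved. The work goes in short steps, Python scripts to look and compute and a tool call to move; the robot and the scene stay as the last step left them, time stands still between calls to the robot, and variables do not carry over. Pictures are saved under pics/ and viewed, at most 10 in all, crops included, and the job is handed in when it is done.

Besides the shell and the picture viewer there is one more tool, called after "Call:" as name(argument=value, ...) on one line, values as JSON. play_rows: Moves the arm, as the interface text tells. Its arguments: {"type":"object","properties":{"xyz":{"type":"array","items":{"type":"array","items":{"type":"number"}}},"rot":{"type":"array","items":{"type":"array","items":{"type":"number"}}},"grip":{"type":"array","items":{"type":"number"}}},"required":["xyz","rot","grip"]}

```bash
mkdir -p pics; ls; python3 - <<'E'
from bench import readout, vision, ctrl
import cv2,numpy as np
o=readout.get_obs();print(o)
for n in("scene","top"):
    c=vision.camera(n);np.savez(n+"0.npz",**c)
    cv2.imwrite(f"pics/{n}0.png",cv2.resize(c["color"][:,:,::-1],(800,600)))
    print(n,c["camera_matrix"],c["k1"],c["extrinsics"])
c=vision.camera("wrist");print(c["hand_eye"],c["camera_matrix"],c["k1"])
E
```

```text
pics
{'time_s': 0.0, 'q': array([ 1.13869534e+00,  1.81562366e-01,  1.60806986e+00,  2.10541066e-05,
        1.35381528e+00, -2.06288280e-01]), 'dq': array([-2.84119573e-03, -7.51500889e-04, -8.98547137e-04,  1.66922607e-03,
        5.08614179e-05, -1.57157464e-05]), 'joint_efforts': array([-2.52548680e-04, -4.44876444e+01, -3.51334119e+01, -2.80661288e-04,
        9.14122764e-03,  6.61042293e-06]), 'eef_pos': array([0.12847465, 0.5598946 , 0.24934226]), 'eef_rot': array([-3.00785925e-04,  1.12668832e-01,  9.93632162e-01, -8.77351571e-04]), 'wrist_force': array([-0.17018027, -0.65336086,  0.27118165]), 'torque': array([0.00922874, 0.03060431, 0.01735459]), 'grasp_force': 0.0, 'opening': 0.9966674186438665}
scene [[391.75543049   0.         252.47121555]
 [  0.         391.75543049 198.1005052 ]
 [  0.           0.           1.        ]] -0.0812489091222142 [[ 0.84893325 -0.22997214  0.47584152 -0.00917634]
 [-0.52813105 -0.33550737  0.78007205 -0.83505722]
 [-0.0197465  -0.91353578 -0.40627879  0.53803171]
 [ 0.          0.          0.          1.        ]]
top [[493.04879811   0.         262.63502038]
 [  0.         493.04879811 196.15961085]
 [  0.           0.           1.        ]] -0.19999343457397595 [[ 0.01128289 -0.98882969  0.14862211  0.32895196]
 [-0.99992882 -0.01173434 -0.002161    0.01736987]
 [ 0.00388084 -0.14858715 -0.9888917   1.39628142]
 [ 0.          0.          0.          1.        ]]
[[ 1.38557064e-04 -9.64433900e-01 -2.64324105e-01  6.73429100e-02]
 [ 9.99999902e-01  2.44546000e-04 -3.68076160e-04 -4.93017447e-05]
 [ 4.19624530e-04 -2.64324028e-01  9.64433840e-01 -1.25040432e-01]
 [ 0.00000000e+00  0.00000000e+00  0.00000000e+00  1.00000000e+00]] [[328.34866023   0.         257.41155802]
 [  0.         328.34866023 190.48281468]
 [  0.           0.           1.        ]] -0.04651467471828381
```

View pics/scene0.png

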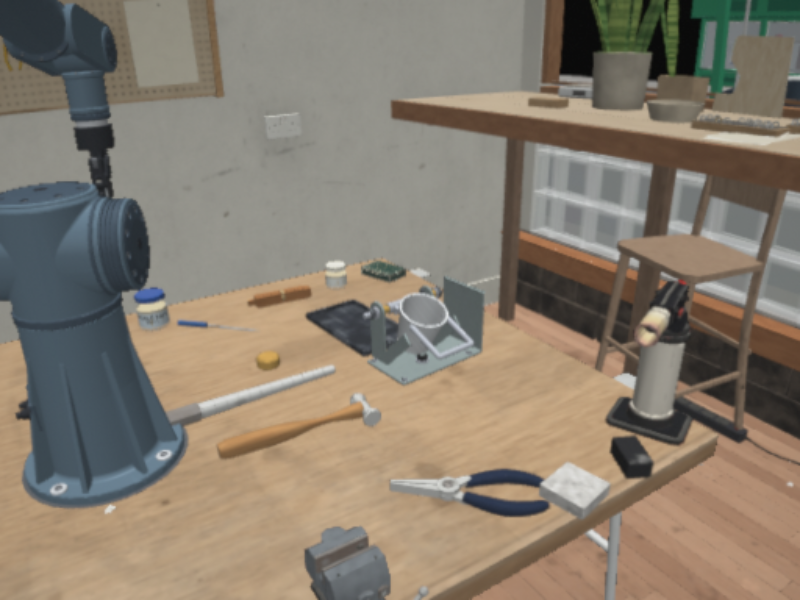

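View pics/top0.png

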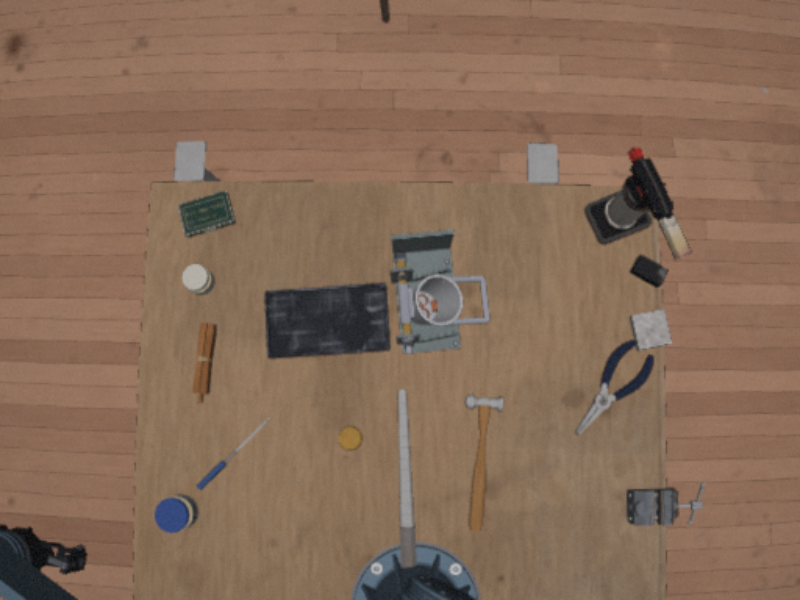

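The scene shows the stand at about (425,340) px with the tray left of it. In the top view (800x600) the stand is at (425,295), handle bar at x≈487, tray at (327,320), pliers at (615,385), jar at (197,278) and clamp at (204,360).

```bash
cat > h.py <<'E'
import numpy as np,cv2
from scipy.spatial.transform import Rotation as R
def cloud(c,T):
    h,w=c["depth"].shape
    uv=np.indices((h,w))[::-1].reshape(2,-1).T.astype(float)
    s=cv2.undistortPoints(uv[:,None],c["camera_matrix"],np.array([float(c["k1"]),0,0,0])).reshape(-1,2)
    d=c["depth"].reshape(-1,1)
    P=np.hstack([s*d,d]);P=P@T[:3,:3].T+T[:3,3]
    P[d[:,0]==0]=np.nan
    return P.reshape(h,w,3)
def rect(P):
    return np.round(cv2.boxPoints(cv2.minAreaRect((P[:,:2]*1000).astype(np.float32))),1).tolist()
def toolpose(o):
    T=np.eye(4);q=o["eef_rot"];T[:3,:3]=R.from_quat([q[1],q[2],q[3],q[0]]).as_matrix();T[:3,3]=o["eef_pos"];return T
E
python3 - <<'E'
from h import *
c=dict(np.load("top0.npz"));P=cloud(c,c["extrinsics"]);col=c["color"]
u0,u1,v0,v1=240,330,140,235
Q=P[v0:v1,u0:u1];z=Q[...,2]*1000
print("bench z",np.nanmedian(P[240:260,280:300,2]))
for a,b in((2.5,9.5),(116,130),(50,75)):
    m=((z>a)&(z<b)).astype(np.uint8)
    n,l,s,ce=cv2.connectedComponentsWithStats(m,connectivity=8)
    for i in range(1,n):
        if s[i,4]>6: 
            q=Q[l==i];print((a,b),s[i].tolist(),np.round(q.mean(0)*1000,1),rect(q))
hsv=cv2.cvtColor(col,cv2.COLOR_RGB2HSV)
m=((hsv[...,2]<70)).astype(np.uint8);m[:, :160]=0;m[:,255:]=0;m[:170]=0;m[240:]=0
n,l,s,ce=cv2.connectedComponentsWithStats(m);i=1+np.argmax(s[1:,4]);q=P[l==i];print("tray",s[i],np.median(q,0),rect(q))
big=cv2.resize(col[130:245,225:345,::-1],None,fx=5,fy=5,interpolation=cv2.INTER_CUBIC);cv2.imwrite("pics/topcrop.png",big)
E
```

```text
bench z 0.00036558960701771337
(2.5, 9.5) [30, 0, 6, 8, 13] [693.9 -11.6   3.7] [[682.4000244140625, -17.0], [686.2000122070312, -22.200000762939453], [705.5999755859375, -7.699999809265137], [701.7000122070312, -2.5]]
(2.5, 9.5) [60, 4, 6, 4, 9] [689.4 -99.9   3.4] [[682.2999877929688, -94.30000305175781], [686.7999877929688, -109.4000015258789], [694.4000244140625, -107.0999984741211], [689.9000244140625, -92.0999984741211]]
(2.5, 9.5) [70, 7, 5, 8, 12] [ 673.7 -126.3    3.8] [[663.4000244140625, -127.5], [666.5999755859375, -133.8000030517578], [684.5999755859375, -124.80000305175781], [681.4000244140625, -118.5]]
(2.5, 9.5) [55, 10, 7, 6, 12] [666.5 -87.3   4.1] [[653.2999877929688, -87.4000015258789], [669.5, -99.5999984741211], [676.4000244140625, -90.4000015258789], [660.2000122070312, -78.19999694824219]]
(2.5, 9.5) [63, 12, 4, 5, 8] [ 661.5 -104.7    3.9] [[654.7000122070312, -106.5999984741211], [657.5, -110.0999984741211], [668.7000122070312, -101.19999694824219], [665.9000244140625, -97.69999694824219]]
(2.5, 9.5) [20, 19, 30, 18, 293] [623.9 -16.    6. ] [[595.0999755859
[... 6356 characters left out ...]
 [[523.7000122070312, -22.399999618530273], [523.7999877929688, -28.0], [540.5, -27.899999618530273], [540.5, -22.299999237060547]]
(50, 75) [23, 64, 10, 4, 15] [503.3   1.8  65.4] [[496.1000061035156, -10.100000381469727], [498.3999938964844, -11.199999809265137], [510.0, 12.699999809265137], [507.79998779296875, 13.800000190734863]]
(50, 75) [36, 74, 9, 3, 19] [477.4 -33.4  61.1] [[474.79998779296875, -22.799999237060547], [476.3999938964844, -44.70000076293945], [480.79998779296875, -44.400001525878906], [479.20001220703125, -22.5]]
tray [ 170  181   80   48 2960] [nan nan nan] [[442.0, 271.70001220703125], [464.5, 51.79999923706055], [584.5999755859375, 64.0999984741211], [562.0, 284.0]]
```

View pics/topcrop.png

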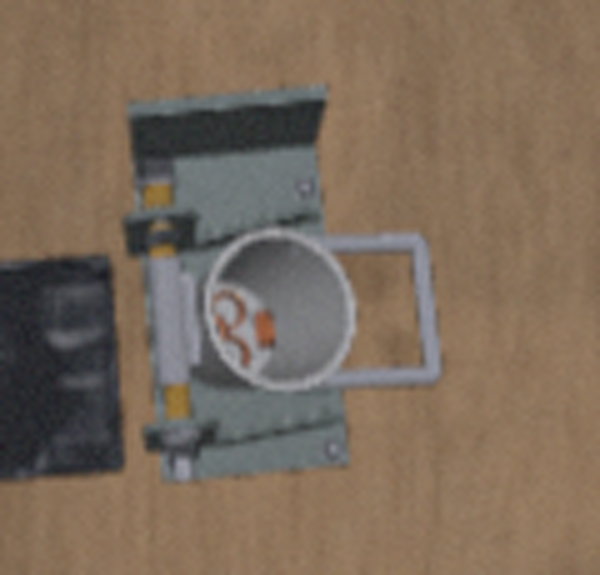

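Stand estimate: yaw about 0.112 rad, origin about (528.5, 26) mm. The brackets and the panel agree. The bar is then expected at (544, -114, 62), and measured at about (545, -111). Moving above the bar.

```bash
cat >> h.py <<'E'
O=np.array([528.5,26.0]);YAW=0.112
def S(x,y,z):  # stand mm -> world mm
    c,s=np.cos(YAW),np.sin(YAW);return np.array([O[0]+c*x-s*y,O[1]+s*x+c*y,z])
def toolR(lean=0,yaw=None): # lean: body leans toward stand -y by that
    c,s=np.cos(YAW if yaw is None else yaw),np.sin(YAW if yaw is None else yaw)
    B=np.array([[-c,-s,0],[-s,c,0],[0,0,-1]]).T
    return R.from_rotvec(np.array([c,s,0])*lean).as_matrix()@B
def bar(th):
    f=th-0.384;return -145*np.cos(f)+18*np.sin(f), 100+18*np.cos(f)+145*np.sin(f)
def rel(T,p,Rt):
    return np.round(T[:3,:3].T@(np.array(p)-T[:3,3]*1000),1).tolist(), np.round(R.from_matrix(T[:3,:3].T@Rt).as_rotvec(),3).tolist()
E
python3 - <<'E'
from h import *
from bench import readout
T=toolpose(readout.get_obs())
y,z=bar(0);print(y,z,S(0,y,z),S(82,0,100))
print(rel(T,S(0,y,190),toolR()))
E
```

```text
-141.18354032289875 62.367461660254364 [ 544.27951846 -114.29896242   62.36746166] [609.98623339  35.16481136 100.        ]
([-556.2, -564.0, 60.2], [-0.001, -0.001, -0.338])
```

Call:
play_rows(xyz=[[-55,-56,0],[-110,-112,0],[-165,-168,0],[-220,-224,0],[-260,-264,0],[-300,-304,0],[-340,-344,0],[-380,-384,0],[-420,-424,0],[-450,-456,10]], rot=[[0,0,-0.05],[0,0,-0.1],[0,0,-0.15],[0,0,-0.2],[0,0,-0.25],[0,0,-0.3],[0,0,-0.338],[0,0,-0.338],[0,0,-0.338],[0,0,-0.338]], grip=[0.47,0.47,0.47,0.47,0.47,0.47,0.47,0.47,0.47,0.47])

```text
time_s: 1.4
eef_pos: [0.4581, 0.027, 0.2429]
eef_rot: [0.001, -0.056, 0.998, -0.0]
wrist_force: [0.2, 0.4, 0.0]
opening: 0.472
grasp_force: 0.0
```

```bash
python3 - <<'E'
from h import *
from bench import readout
o=readout.get_obs();T=toolpose(o);print(o["time_s"],T,o["opening"])
y,z=bar(0)
print(rel(T,S(0,y,190),toolR()))
E
```

```text
1.4 [[-9.93768365e-01 -1.11447110e-01  1.99468705e-03  4.58069937e-01]
 [-1.11447659e-01  9.93770291e-01 -1.65941042e-04  2.69820066e-02]
 [-1.96376708e-03 -3.87210161e-04 -9.99997997e-01  2.42927352e-01]
 [ 0.00000000e+00  0.00000000e+00  0.00000000e+00  1.00000000e+00]] 0.4717574770680719
([-69.8, -150.0, 53.1], [-0.0, 0.002, -0.0])
```

Call:
play_rows(xyz=[[-20,-40,8],[-40,-80,24],[-60,-120,40],[-70,-150,53],[-70,-150,53],[-70,-150,53],[-70,-150,53],[-70,-150,53],[-70,-150,53],[-70,-150,53]], rot=[[0,0,0],[0,0,0],[0,0,0],[0,0,0],[0,0,0],[0,0,0],[0,0,0],[0,0,0],[0,0,0],[0,0,0]], grip=[0.47,0.47,0.47,0.47,0.47,0.47,0.47,0.47,0.47,0.47])

```text
time_s: 2.65
eef_pos: [0.5433, -0.1119, 0.1896]
eef_rot: [0.0, -0.056, 0.998, -0.0]
wrist_force: [0.5, -0.5, -0.2]
opening: 0.464
grasp_force: 0.0
```

```bash
python3 - <<'E'
from h import *
from bench import readout,vision
o=readout.get_obs();T=toolpose(o);c=vision.camera("wrist")
P=cloud(c,T@c["hand_eye"])*1000
np.savez("w1.npz",P=P,color=c["color"])
cv2.imwrite("pics/w1.png",c["color"][:,:,::-1])
print(T[:3,3])
z=P[...,2]
# to stand frame
cc,s=np.cos(YAW),np.sin(YAW);X=P[...,:2]-O;sx=X@[cc,s];sy=X@[-s,cc]
m=(np.abs(sx)<22)&(sy<-125)&(z>40)
q=P[m];print("bar",m.sum(),np.nanmean(sy[m]),np.nanmin(sy[m]),np.nanmax(sy[m]),np.nanpercentile(z[m],[50,98]))
i=np.argsort(sx[m]);A=np.polyfit(sx[m],sy[m],1);print("slope",A)
m=(np.abs(sy+141)<12)&(z>40)&(np.abs(sx)<60);print("bar x extent",np.percentile(sx[m],[0.5,99.5]))
for a,b in((112,128),):
    mm=((z>a)&(z<b)).astype(np.uint8);n,l,st,ce=cv2.connectedComponentsWithStats(mm)
    for k in range(1,n):
        if st[k,4]>30:
            w=l==k;print(st[k],np.round([sx[w].min(),sx[w].max(),sy[w].min(),sy[w].max(),z[w].mean()],1))
y,zz=bar(0);print(rel(T,S(0,y,zz),toolR()))
E
```

```text
[ 0.54325335 -0.11189135  0.18955303]
bar 25984 -165.13925348119955 -200.0579461790889 -125.00905552557796 [247.50203275 268.31149042]
slope [  -0.88803516 -174.82517356]
bar x extent [-40.60319909  38.91040186]
[452 117  54  13 474] [-59.8 -52.9 -19.   13.8 117.9]
[ 376  144   74  126 2173] [-42.8  43.3 -58.3 -19.5 119.8]
[446 265  14  15 152] [ 41.   48.7  -7.9   0.6 117.2]
[428 282  45  15 468] [ 53.9  60.9 -18.5  12.7 117.4]
[370 348  25  19 282] [108.3 117.5 -57.  -39.2 121.1]
([-0.7, -2.5, 127.2], [-0.0, 0.0, 0.001])
```

View pics/w1.png

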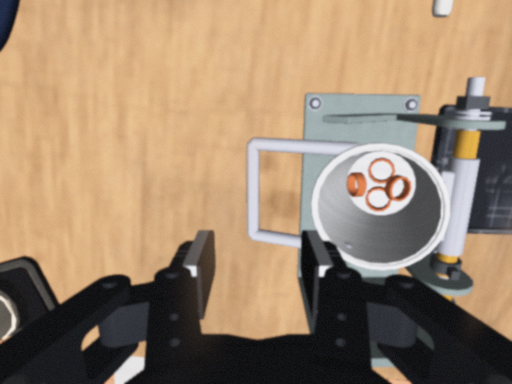

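The wrist view shows the handle bar at column about 253 between the jaws, four rings in the bowl at (380,185), and the near bracket on top. In the stand frame the brackets read ±57 and the panel 108.3, so the pose estimate is good. A bar check follows.

```bash
python3 - <<'E'
from h import *
P=np.load("w1.npz")["P"];z=P[...,2]
cc,s=np.cos(YAW),np.sin(YAW);X=P[...,:2]-O;sx=X@[cc,s];sy=X@[-s,cc]
m=(np.abs(sx)<22)&(sy<-125)&(sy>-160)&(z>50)&(z<80)
print("bar",m.sum(),np.percentile(sy[m],[1,50,99]),np.percentile(z[m],[50,98]),np.polyfit(sx[m],sy[m],1))
m=(np.abs(sy+141)<6)&(z>45)&(z<80)&(np.abs(sx)<60);print("bar x extent",np.percentile(sx[m],[0.5,99.5]))
E
```

```text
bar 670 [-146.95347137 -142.12063317 -137.42748312] [68.06684638 69.80382293] [-1.50861263e-02 -1.42318534e+02]
bar x extent [-41.5910701   40.54582849]
```

Call:
play_rows(xyz=[[0,-3,0],[0,-3,25],[0,-3,60],[0,-3,95],[0,-3,115],[0,-3,127],[0,-3,127],[0,-3,127],[0,-3,127],[0,-3,127]], rot=[[0,0,0],[0,0,0],[0,0,0],[0,0,0],[0,0,0],[0,0,0],[0,0,0],[0,0,0],[0,0,0],[0,0,0]], grip=[0.47,0.47,0.47,0.47,0.47,0.47,0.47,0.0,0.0,0.0])

```text
time_s: 3.95
eef_pos: [0.5441, -0.1156, 0.063]
eef_rot: [0.0, -0.056, 0.998, -0.001]
wrist_force: [-0.5, -2.2, 5.7]
opening: 0.092
grasp_force: 58.5
```

```bash
python3 - <<'E'
from h import *
from bench import readout
o=readout.get_obs();T=toolpose(o);print(T[:3,3]*1000,o["opening"],o["grasp_force"],o["wrist_force"])
# arc rows as shifts in tool frame, relative to bar(0): tool y=stand y, tool z=-up
y0,z0=bar(0)
for k in range(1,41):
    th=2.84*k/40;y,z=bar(th);print(k,round(th,2),round(y-y0),round(z0-z),end=' | ')
E
```

```text
[ 544.05343399 -115.64368375   63.01418169] 0.09245983744288877 58.50588619709015 [-0.47119086 -2.23599925  5.74848024]
1 0.07 -2 -10 | 2 0.14 -4 -20 | 3 0.21 -5 -31 | 4 0.28 -5 -41 | 5 0.35 -4 -51 | 6 0.43 -3 -62 | 7 0.5 -1 -72 | 8 0.57 2 -82 | 9 0.64 5 -92 | 10 0.71 10 -101 | 11 0.78 14 -110 | 12 0.85 20 -119 | 13 0.92 26 -128 | 14 0.99 33 -135 | 15 1.06 40 -143 | 16 1.14 48 -150 | 17 1.21 56 -156 | 18 1.28 64 -162 | 19 1.35 73 -167 | 20 1.42 83 -172 | 21 1.49 92 -175 | 22 1.56 102 -178 | 23 1.63 112 -181 | 24 1.7 123 -183 | 25 1.77 133 -184 | 26 1.85 143 -184 | 27 1.92 154 -183 | 28 1.99 164 -182 | 29 2.06 174 -180 | 30 2.13 184 -177 | 31 2.2 194 -174 | 32 2.27 204 -170 | 33 2.34 213 -165 | 34 2.41 222 -160 | 35 2.48 230 -154 | 36 2.56 238 -147 | 37 2.63 246 -140 | 38 2.7 253 -132 | 39 2.77 259 -124 | 40 2.84 265 -116 |
```

Call:
play_rows(xyz=[[0,-2,-10],[0,-4,-20],[0,-5,-31],[0,-5,-41],[0,-4,-51],[0,-3,-62],[0,-1,-72],[0,2,-82],[0,5,-92],[0,10,-101]], rot=[[0,0,0],[0,0,0],[0,0,0],[0,0,0],[0,0,0],[0,0,0],[0,0,0],[0,0,0],[0,0,0],[0,0,0]], grip=[0,0,0,0,0,0,0,0,0,0])

```text
time_s: 5.2
eef_pos: [0.5431, -0.1071, 0.165]
eef_rot: [0.001, -0.056, 0.998, -0.002]
wrist_force: [2.9, -10.9, 2.4]
opening: 0.091
grasp_force: 58.5
```

Call:
play_rows(xyz=[[0,4,-9],[0,10,-18],[0,16,-27],[0,23,-34],[0,30,-42],[0,38,-49],[0,46,-55],[0,54,-61],[0,63,-66],[0,73,-71]], rot=[[0,0,0],[0,0,0],[0,0,0],[0,0,0],[0,0,0],[0,0,0],[0,0,0],[0,0,0],[0,0,0],[0,0,0]], grip=[0,0,0,0,0,0,0,0,0,0])

```text
time_s: 6.45
eef_pos: [0.5356, -0.0357, 0.2387]
eef_rot: [0.002, -0.056, 0.998, -0.004]
wrist_force: [-1.9, -9.8, 16.0]
opening: 0.088
grasp_force: 61.9
```

```bash
python3 - <<'E'
from h import *
from bench import readout
o=readout.get_obs();T=toolpose(o);p=T[:3,3]*1000;print(p,S(0,*bar(1.42)),o["opening"],o["grasp_force"],o["wrist_force"],o["torque"])
E
```

```text
[535.63312591 -35.70465997 238.67049717] [535.02879244 -32.04884402 233.92799027] 0.08758717569594801 61.89789891242981 [-1.87896076 -9.84734996 15.9670396 ] [-1.77574787  0.12882881 -0.03233752]
```

```bash
python3 - <<'E'
from h import *
from bench import readout,vision
c=vision.camera("scene");w=vision.camera("wrist")
a=cv2.resize(c["color"][150:250,210:330,::-1],(480,400),interpolation=cv2.INTER_CUBIC)
b=cv2.resize(w["color"][:,:,::-1],(320,240));b=cv2.copyMakeBorder(b,0,160,0,0,cv2.BORDER_CONSTANT)
cv2.imwrite("pics/mid.png",np.hstack([a,b]))
o=readout.get_obs();print(o["time_s"],o["eef_pos"],o["wrist_force"],o["torque"],o["dq"])
E
```

```text
6.55 [ 0.53554958 -0.03461271  0.23907246] [-4.02744512 -9.35291085 18.23862557] [-1.57686518  0.45333762 -0.0291079 ] [-0.01002465  0.00519626 -0.0007249  -0.00448628 -0.00747987 -0.00977895]
```

View pics/mid.png

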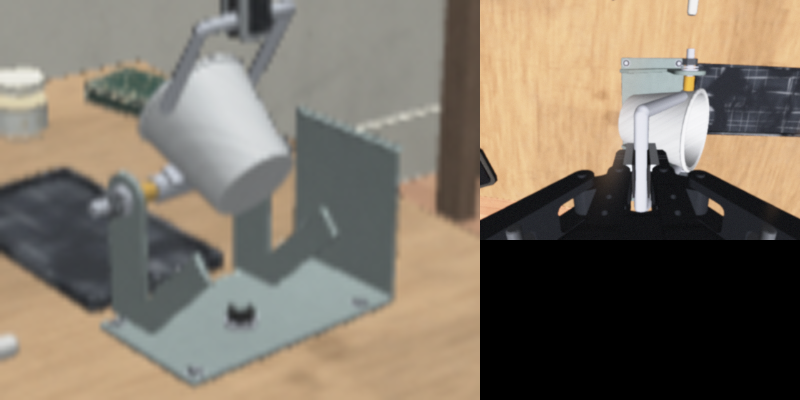

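The bowl is tipping cleanly; the tool feels about 20 N outward, so I'll widen the arc by about 4 mm.

Call:
play_rows(xyz=[[0,9,-5],[0,19,-9],[0,29,-13],[0,40,-15],[0,50,-16],[0,61,-16],[0,72,-15],[0,82,-14],[0,92,-12],[0,102,-9]], rot=[[0,0,0],[0,0,0],[0,0,0],[0,0,0],[0,0,0],[0,0,0],[0,0,0],[0,0,0],[0,0,0],[0,0,0]], grip=[0,0,0,0,0,0,0,0,0,0])

```text
time_s: 7.8
eef_pos: [0.5243, 0.0691, 0.2458]
eef_rot: [0.002, -0.056, 0.998, -0.0]
wrist_force: [5.4, -1.4, 6.1]
opening: 0.088
grasp_force: 62.0
```

```bash
python3 - <<'E'
from h import *
from bench import readout
o=readout.get_obs();T=toolpose(o);p=T[:3,3]*1000;print(p,S(0,*bar(2.13)),o["opening"],o["grasp_force"],o["wrist_force"],o["torque"])
E
```

```text
[524.26412369  69.07786767 245.75399483] [523.69415175  68.72979083 239.64264678] 0.08849029658732946 62.00941443443298 [ 5.40803887 -1.37263761  6.11901026] [-0.40381574 -0.8308651  -0.00198191]
```

Call:
play_rows(xyz=[[0,10,3],[0,21,7],[0,30,12],[0,39,17],[0,48,23],[0,56,29],[0,64,36],[0,71,43],[0,77,51],[0,83,59]], rot=[[0,0,0],[0,0,0],[0,0,0],[0,0,0],[0,0,0],[0,0,0],[0,0,0],[0,0,0],[0,0,0],[0,0,0]], grip=[0,0,0,0,0,0,0,0,0,0])

```text
time_s: 9.05
eef_pos: [0.5156, 0.1496, 0.1852]
eef_rot: [0.002, -0.056, 0.998, -0.002]
wrist_force: [11.9, -11.0, -7.1]
opening: 0.085
grasp_force: 58.4
```

```bash
cat > rings.py <<'E'
from h import *
from bench import readout,vision
import sys
o=readout.get_obs();T=toolpose(o);p=T[:3,3]*1000;print(p,S(0,*bar(2.84)),o["opening"],o["grasp_force"],o["wrist_force"],o["torque"])
c=vision.camera("top");P=cloud(c,c["extrinsics"]);hsv=cv2.cvtColor(c["color"],cv2.COLOR_RGB2HSV)
m=(P[...,2]<0.05)&(hsv[...,1]>90)&(hsv[...,2]>80);m[:,:165]=0;m[:,260:]=0;m[:172]=0;m[235:]=0
n,l,s,ce=cv2.connectedComponentsWithStats(m.astype(np.uint8),connectivity=8)
for i in range(1,n):
    if s[i,4]>5: print(s[i],np.round(np.nanmean(P[l==i],0)*1000))
a=cv2.resize(c["color"][140:240,160:340,::-1],(720,400),interpolation=cv2.INTER_CUBIC)
cv2.imwrite(sys.argv[1],a)
E
python3 rings.py pics/rings.png
```

```text
[515.62912271 149.64527328 185.1504073 ] [514.68206337 148.85813268 177.87132888] 0.08530838169233354 58.38575005531311 [ 11.93647985 -11.03301975  -7.1105648 ] [-1.91462253 -1.88527139 -0.06885429]
[227 172  10   6  37] [600. 106.   0.]
[243 172   7   6  23] [602.  64.   0.]
[238 175   3   4   7] [595.  84.  -2.]
[226 205  34  30 311] [453.  62.   0.]
[203 227   8   2  13] [446. 171.   4.]
```

View pics/rings.png

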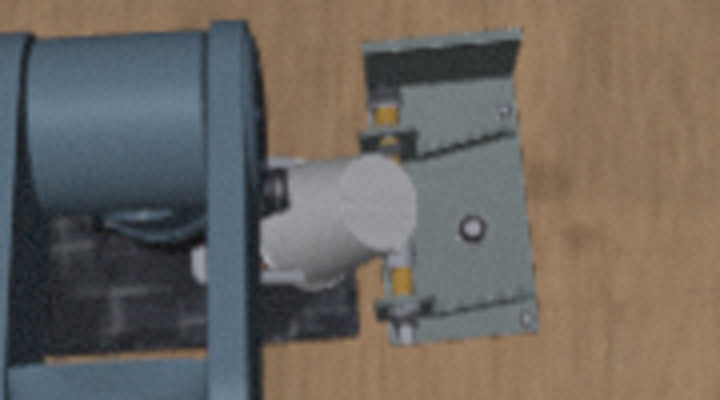

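The top view is blocked by the arm; the bowl is well over (θ≈2.80). I'll tip slightly more, dwell, and look with the wrist and scene cameras.

Call:
play_rows(xyz=[[0,3,4],[0,5,8],[0,5,8],[0,5,8],[0,5,8],[0,5,8],[0,5,8],[0,5,8],[0,5,8],[0,5,8]], rot=[[0,0,0],[0,0,0],[0,0,0],[0,0,0],[0,0,0],[0,0,0],[0,0,0],[0,0,0],[0,0,0],[0,0,0]], grip=[0,0,0,0,0,0,0,0,0,0])

```text
time_s: 10.35
eef_pos: [0.5152, 0.1539, 0.1773]
eef_rot: [0.002, -0.056, 0.998, -0.002]
wrist_force: [11.1, -8.4, -4.4]
opening: 0.082
grasp_force: 58.8
```

```bash
python3 - <<'E'
from h import *
from bench import readout,vision
o=readout.get_obs();print(o["eef_pos"],o["wrist_force"])
c=vision.camera("scene");w=vision.camera("wrist")
a=cv2.resize(c["color"][160:240,180:280,::-1],(400,320),interpolation=cv2.INTER_CUBIC)
b=cv2.resize(w["color"][:,:,::-1],(400,300));b=cv2.copyMakeBorder(b,0,20,0,0,cv2.BORDER_CONSTANT)
cv2.imwrite("pics/tip.png",np.hstack([a,b]))
E
```

```text
[0.51519446 0.15390971 0.17734299] [11.05200738 -8.39060293 -4.36671276]
```

View pics/tip.png

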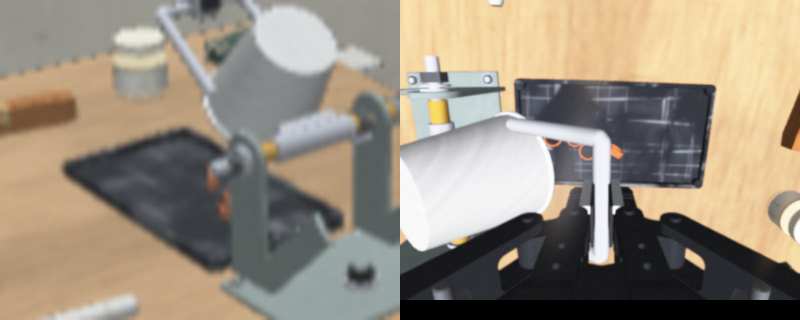

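At least three rings show in the tray, around (585,148) in the right-hand picture. Swinging back along the same path.

Call:
play_rows(xyz=[[0,-8,-12],[0,-17,-24],[0,-24,-31],[0,-32,-38],[0,-40,-44],[0,-49,-50],[0,-58,-55],[0,-67,-60],[0,-78,-64],[0,-88,-67]], rot=[[0,0,0],[0,0,0],[0,0,0],[0,0,0],[0,0,0],[0,0,0],[0,0,0],[0,0,0],[0,0,0],[0,0,0]], grip=[0,0,0,0,0,0,0,0,0,0])

```text
time_s: 11.7
eef_pos: [0.5243, 0.0713, 0.2486]
eef_rot: [0.003, -0.057, 0.998, 0.002]
wrist_force: [-4.2, 10.0, 24.6]
opening: 0.087
grasp_force: 63.8
```

Call:
play_rows(xyz=[[0,-10,-3],[0,-20,-5],[0,-30,-6],[0,-41,-7],[0,-52,-7],[0,-62,-6],[0,-73,-4],[0,-83,-1],[0,-93,3],[0,-102,6]], rot=[[0,0,0],[0,0,0],[0,0,0],[0,0,0],[0,0,0],[0,0,0],[0,0,0],[0,0,0],[0,0,0],[0,0,0]], grip=[0,0,0,0,0,0,0,0,0,0])

```text
time_s: 12.95
eef_pos: [0.5353, -0.0341, 0.2403]
eef_rot: [0.002, -0.056, 0.998, -0.001]
wrist_force: [7.1, -4.9, 6.7]
opening: 0.088
grasp_force: 67.9
```

```bash
python3 - <<'E'
from h import *
from bench import readout,vision
o=readout.get_obs();T=toolpose(o);print(o["eef_pos"],o["wrist_force"],o["torque"])
y0,z0=bar(1.42);R0=T[:3,3]*1000
cc,s=np.cos(YAW),np.sin(YAW);X=R0[:2]-O;print("stand",X@[cc,s],X@[-s,cc],R0[2],bar(1.42))
E
```

```text
[ 0.53530405 -0.03410019  0.2403018 ] [ 7.11362506 -4.91897408  6.74832954] [-0.60940489 -1.45663742 -0.28577036]
stand 0.04426637435889358 -60.48409843853576 240.3018008748657 (np.float64(-58.414839058977364), np.float64(233.92799026982289))
```

Call:
play_rows(xyz=[[0,-10,5],[0,-19,10],[0,-27,16],[0,-35,22],[0,-43,29],[0,-50,37],[0,-57,45],[0,-63,54],[0,-69,63],[0,-74,72]], rot=[[0,0,0],[0,0,0],[0,0,0],[0,0,0],[0,0,0],[0,0,0],[0,0,0],[0,0,0],[0,0,0],[0,0,0]], grip=[0,0,0,0,0,0,0,0,0,0])

```text
time_s: 14.2
eef_pos: [0.5436, -0.1066, 0.166]
eef_rot: [0.001, -0.055, 0.998, -0.0]
wrist_force: [4.6, -0.7, 1.3]
opening: 0.087
grasp_force: 72.3
```

Call:
play_rows(xyz=[[0,-5,10],[0,-8,20],[0,-11,30],[0,-13,40],[0,-14,51],[0,-15,61],[0,-15,71],[0,-14,82],[0,-12,91],[0,-11,97]], rot=[[0,0,0],[0,0,0],[0,0,0],[0,0,0],[0,0,0],[0,0,0],[0,0,0],[0,0,0],[0,0,0],[0,0,0]], grip=[0,0,0,0,0,0,0,0,0,0])

```text
time_s: 15.45
eef_pos: [0.544, -0.1169, 0.0677]
eef_rot: [0.0, -0.056, 0.998, 0.0]
wrist_force: [18.2, 2.7, -3.6]
opening: 0.088
grasp_force: 78.2
```

```bash
python3 - <<'E'
from h import *
from bench import readout,vision
o=readout.get_obs();T=toolpose(o);print(o["eef_pos"],o["wrist_force"],o["torque"])
R0=T[:3,3]*1000
cc,s=np.cos(YAW),np.sin(YAW);X=R0[:2]-O;print("stand",X@[cc,s],X@[-s,cc],R0[2],bar(0))
E
```

```text
[ 0.54404032 -0.11687575  0.06768511] [18.17961345  2.74062161 -3.63079048] [ 0.4213335  -3.23527385 -0.50958687]
stand -0.5257011497085298 -143.7174439853632 67.68510819599746 (np.float64(-141.18354032289875), np.float64(62.367461660254364))
```

Call:
play_rows(xyz=[[0,1,3],[0,1,3],[0,1,3],[0,1,3],[0,1,3],[0,1,3],[0,1,-20],[0,1,-60],[0,1,-110],[0,1,-150]], rot=[[0,0,0],[0,0,0],[0,0,0],[0,0,0],[0,0,0],[0,0,0],[0,0,0],[0,0,0],[0,0,0],[0,0,0]], grip=[0,0.47,0.47,0.47,0.47,0.47,0.47,0.47,0.47,0.47])

```text
time_s: 16.7
eef_pos: [0.5426, -0.1156, 0.2195]
eef_rot: [-0.001, -0.056, 0.998, 0.0]
wrist_force: [-0.4, -0.7, -0.5]
opening: 0.47
grasp_force: 0.0
```

```bash
python3 rings.py pics/rings2.png
```

```text
[ 542.6213248  -115.63693906  219.54529495] [514.68206337 148.85813268 177.87132888] 0.4695424851959118 0.0 [-0.35667206 -0.71321237 -0.538736  ] [ 0.02818895 -0.03108777 -0.00947185]
[184 172   7   3  11] [605. 235.   0.]
[193 172   5   5   9] [602. 211.  -1.]
[204 172  33  11 160] [597. 136.  -0.]
[198 172  62  63 637] [474.  83.  -0.]
[181 176   5   3   8] [593. 245.  -2.]
[194 179   5   4  11] [581. 207.  -0.]
[200 178   4   5   8] [583. 191.   0.]
[217 194   5   3   7] [540. 138.   9.]
[205 196   6   6  25] [527. 170.  20.]
[215 196   9  10  26] [524. 138.  11.]
[165 198   4  13  33] [510. 291.  -1.]
[224 199   4   8  14] [517. 118.   8.]
[230 198   7   8  24] [519.  98.   9.]
[165 213   4   8  17] [478. 290.  -0.]
[165 222  33  13 124] [436. 251.   0.]
```

View pics/rings2.png

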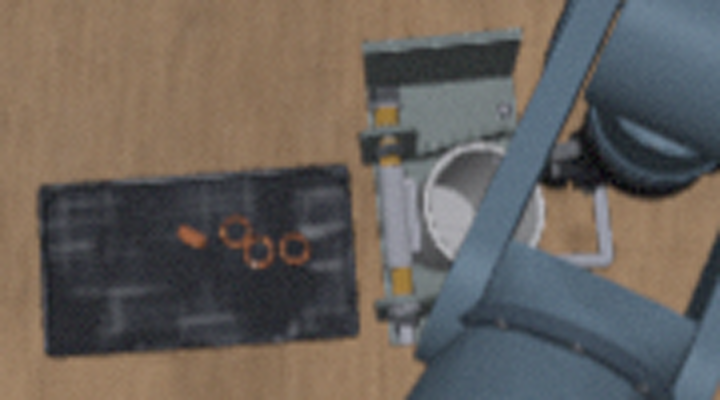

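The top view shows all four rings in the tray, at (190,236), (236,232), (258,252) and (293,249), and an empty bowl at rest. On to the bolt head, with the pre-approach leaned 0.384 rad.

```bash
python3 - <<'E'
from h import *
from bench import readout
T=toolpose(readout.get_obs())
for d in (120,):
  print(rel(T,S(82,-d*np.sin(.384),100+d*np.cos(.384)),toolR(.384)))
E
```

```text
([-81.3, 98.7, 14.2], [-0.387, 0.005, 0.002])
```

Call:
play_rows(xyz=[[-9,11,-10],[-19,23,-15],[-29,36,-15],[-40,49,-12],[-51,62,-5],[-61,75,3],[-71,87,9],[-81,98,14],[-81,98,14],[-81,98,14]], rot=[[-0.05,0,0],[-0.1,0,0],[-0.15,0,0],[-0.2,0,0],[-0.25,0,0],[-0.3,0,0],[-0.35,0,0],[-0.386,0.004,0],[-0.386,0.004,0],[-0.386,0.004,0]], grip=[0.5,0.5,0.5,0.5,0.5,0.5,0.5,0.5,0.5,0.5])

```text
time_s: 18.0
eef_pos: [0.6129, -0.0097, 0.2043]
eef_rot: [-0.013, -0.055, 0.98, 0.191]
wrist_force: [0.1, 0.1, 0.7]
opening: 0.502
grasp_force: 0.0
```

```bash
python3 - <<'E'
from h import *
from bench import readout,vision
o=readout.get_obs();T=toolpose(o);c=vision.camera("wrist")
P=cloud(c,T@c["hand_eye"])*1000;np.savez("w2.npz",P=P,color=c["color"])
cv2.imwrite("pics/w2.png",c["color"][:,:,::-1])
z=P[...,2];cc,s=np.cos(YAW),np.sin(YAW);X=P[...,:2]-O;sx=X@[cc,s];sy=X@[-s,cc]
m=(sx>62)&(sx<105)&(np.abs(sy)<25)&(z>70)&(z<125)
print("head/bolt",m.sum(),[np.round(np.percentile(a[m],[2,50,98]),1) for a in(sx,sy,z)])
mh=m&(sx>75)&(sx<90)
print("head",mh.sum(),[np.round(np.percentile(a[mh],[2,50,98]),1) for a in(sx,sy,z)])
# top flat slope dz/dsy
if mh.sum()>20: print(np.polyfit(sy[mh],z[mh],1))
for nm,m in(("far br",(sx>48)&(sx<68)&(z>110)&(z<128)),("panel",(sx>100)&(z>112)&(z<130))):
    print(nm,m.sum(),[np.round(np.percentile(a[m],[2,50,98]),1) for a in(sx,sy,z)])
print(rel(T,S(82,0,100),toolR(.384)),T[:3,3])
E
```

```text
head/bolt 877 [array([63.3, 75.2, 88.4]), array([-12.4,  -4.9,   6.2]), array([101. , 108.8, 112.8])]
head 474 [array([75.1, 81.2, 88.8]), array([-12.6,  -4.9,   6.3]), array([101.6, 109.3, 112.9])]
[  0.29308934 110.40489164]
far br 466 [array([48.4, 56.6, 65.8]), array([-18.6,  -5. ,  12.2]), array([110.2, 117.6, 121.7])]
panel 1817 [array([108.9, 110.5, 116.7]), array([-95.7, -33.3,   7.8]), array([112.6, 122.9, 124.6])]
([-2.6, 2.4, 113.6], [0.001, -0.005, -0.0]) [ 0.61294527 -0.00972412  0.204342  ]
```

View pics/w2.png

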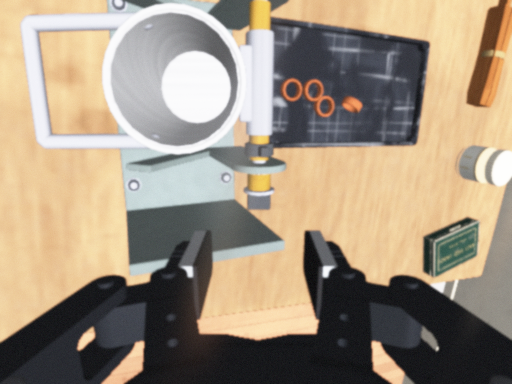

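The head is seen at (260,200) px. Its centre in the stand frame is about (82, -1, 101), matching the given 82/0/100. Descending and gripping.

Call:
play_rows(xyz=[[-3,2,20],[-3,2,50],[-3,2,80],[-3,2,100],[-3,2,111],[-3,2,111],[-3,2,111],[-3,2,111],[-3,2,111],[-3,2,111]], rot=[[0,-0.004,0],[0,-0.004,0],[0,-0.004,0],[0,-0.004,0],[0,-0.004,0],[0,-0.004,0],[0,-0.004,0],[0,-0.004,0],[0,-0.004,0],[0,-0.004,0]], grip=[0.5,0.5,0.5,0.5,0.5,0.5,0.5,0,0,0])

```text
time_s: 19.3
eef_pos: [0.6117, 0.0324, 0.1032]
eef_rot: [-0.01, -0.055, 0.98, 0.19]
wrist_force: [0.0, -5.5, 3.1]
opening: 0.213
grasp_force: 58.4
```

```bash
python3 - <<'E'
from h import *
from bench import readout
o=readout.get_obs();T=toolpose(o);print(o["eef_pos"]*1000,S(82,0,100),o["opening"],o["grasp_force"],o["wrist_force"],o["torque"])
print(rel(T,S(82,0,100),toolR(0.384)))
print("pure rotation to lean 0 about TCP; about model axis, target if TCP offset carried:")
A=S(82,-1,101); p=T[:3,3]*1000
for k in range(1,11):
    r=R.from_rotvec(np.array([np.cos(YAW),np.sin(YAW),0])*(-0.0384*k))
    print(rel(T,A+r.apply(p-A),r.as_matrix()@T[:3,:3]))
E
```

```text
[611.74021721  32.44499422 103.18425987] [609.98623339  35.16481136 100.        ] 0.21332001241214726 58.380374908447266 [ 0.03714532 -5.45383121  3.05434872] [-0.91703871  0.00363926  0.11533109]
([1.4, 1.5, 4.0], [-0.001, 0.002, -0.0])
pure rotation to lean 0 about TCP; about model axis, target if TCP offset carried:
([-0.0, 0.1, -0.0], [0.038, -0.0, -0.0])
([-0.0, 0.2, -0.1], [0.077, -0.0, -0.0])
([-0.0, 0.3, -0.1], [0.115, -0.0, -0.0])
([-0.0, 0.4, -0.1], [0.154, -0.0, -0.0])
([-0.0, 0.5, -0.1], [0.192, -0.0, -0.0])
([-0.0, 0.6, -0.1], [0.23, -0.0, -0.0])
([-0.0, 0.8, -0.2], [0.269, -0.0, -0.001])
([-0.0, 0.9, -0.2], [0.307, -0.0, -0.001])
([0.0, 1.0, -0.2], [0.346, -0.0, -0.001])
([0.0, 1.1, -0.2], [0.384, -0.0, -0.001])
```

Call:
play_rows(xyz=[[0,0,0],[0,0,0],[0,0.5,0],[0,0.5,0],[0,0.5,0],[0,0.5,0],[0,1,0],[0,1,0],[0,1,0],[0,1,0]], rot=[[0.04,0,0],[0.08,0,0],[0.12,0,0],[0.16,0,0],[0.2,0,0],[0.24,0,0],[0.28,0,0],[0.32,0,0],[0.36,0,0],[0.39,0,0]], grip=[0,0,0,0,0,0,0,0,0,0])

```text
time_s: 20.55
eef_pos: [0.6115, 0.0338, 0.1034]
eef_rot: [0.001, -0.056, 0.998, -0.004]
wrist_force: [1.5, -6.9, 0.7]
opening: 0.208
grasp_force: 58.5
```

Call:
play_rows(xyz=[[0,0,0],[0,0,0],[0,0,0],[0,0,0],[0,0,0],[0,0,0],[0,0,0],[0,0,0],[0,0,0],[0,0,0]], rot=[[0,0,0],[0,0,0],[0,0,0],[0,0,0],[0,0,0],[0,0,0],[0,0,0],[0,0,0],[0,0,0],[0,0,0]], grip=[0,0,0,0,0,0,0,0,0,0])

```text
time_s: 21.8
eef_pos: [0.6116, 0.0338, 0.1034]
eef_rot: [0.001, -0.056, 0.998, -0.004]
wrist_force: [2.1, -7.0, 1.2]
opening: 0.213
grasp_force: 58.7
```

```bash
cat > chk.py <<'E'
from h import *
from bench import readout,vision
import sys
o=readout.get_obs();T=toolpose(o);c=vision.camera("wrist");P=cloud(c,T@c["hand_eye"])*1000
print(o["time_s"],o["eef_pos"],o["grasp_force"],o["wrist_force"],o["torque"],"lean",R.from_matrix(toolR().T@T[:3,:3]).as_rotvec())
t=vision.camera("scene");Q=cloud(t,t["extrinsics"])*1000
cc,s=np.cos(YAW),np.sin(YAW)
for nm,P in(("wrist",P),("scene",Q)):
    z=P[...,2];X=P[...,:2]-O;sx=X@[cc,s];sy=X@[-s,cc]
    # bar: y about -145, upright z=118
    m=(np.abs(sx)<28)&(sy<-130)&(sy>-165)&(z>50)&(z<160)
    if m.sum()>5: print(nm,"bar",m.sum(),np.percentile(sy[m],[5,50,95]),np.percentile(z[m],[5,50,95]),"theta~",0.384+np.arctan2(np.median(z[m])-100-(4 if nm=="wrist" else 3),-np.median(sy[m]))-np.arctan2(18,145))
    m=(np.abs(sx)<48)&(sy<-4)&(sy>-100)&(z>105)&(z<165)
    # rim: for slices in sy, the max z
    pts=[]
    for y in range(-96,-8,6):
        k=m&(np.abs(sy-y)<3)
        if k.sum()>5: pts.append((y,np.percentile(z[k],98)))
    pts=np.array(pts)
    if len(pts)>3: print(nm,"rim",pts.round().tolist(),np.polyfit(pts[:,0],pts[:,1],1))
a=cv2.resize(t["color"][150:250,210:330,::-1],(400,300),interpolation=cv2.INTER_CUBIC)
b=cv2.resize(c["color"][:,:,::-1],(400,300));cv2.imwrite(sys.argv[1],np.hstack([a,b]))
E
python3 chk.py pics/up.png
```

```text
21.8 [0.61157424 0.03376514 0.10342746] 58.66152226924896 [ 2.147168   -6.95062346  1.18015319] [-0.96761249 -0.16585327  0.1010629 ] lean [ 0.00761797 -0.00189003  0.00016393]
wrist rim [[-90.0, 122.0], [-84.0, 129.0], [-78.0, 131.0], [-72.0, 132.0], [-66.0, 132.0], [-60.0, 132.0], [-54.0, 132.0], [-48.0, 132.0], [-42.0, 132.0], [-36.0, 132.0], [-30.0, 133.0], [-24.0, 133.0], [-18.0, 133.0], [-12.0, 133.0]] [7.94825131e-02 1.35357556e+02]
scene bar 69 [-153.55229574 -151.43907009 -146.65173981] [110.1991105  116.10512804 118.94266999] theta~ 0.34681614838128016
scene rim [[-96.0, 127.0], [-90.0, 127.0], [-84.0, 127.0], [-78.0, 127.0], [-72.0, 128.0], [-66.0, 127.0], [-60.0, 128.0], [-54.0, 128.0], [-48.0, 128.0], [-42.0, 129.0], [-36.0, 127.0], [-30.0, 128.0], [-24.0, 128.0], [-18.0, 128.0], [-12.0, 129.0]] [1.40805709e-02 1.28559686e+02]
```

View pics/up.png

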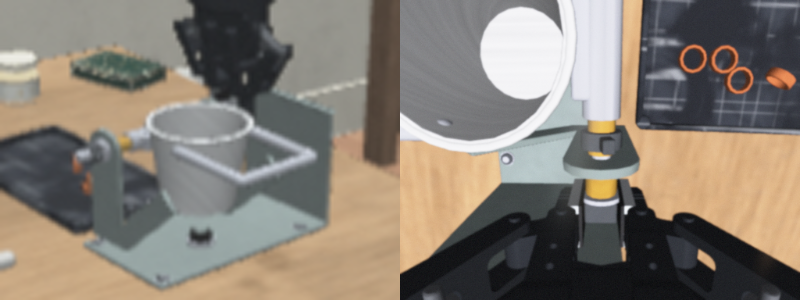

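The bowl stands upright: the rim is level within about 0.02 rad. The jaws are on the bolt head (wrist crop, about (602,215)) with 58 N, and the four rings are in the tray. Handing in.

```bash
python3 -c "
from bench import ctrl
print(ctrl.hand_in())"
```

```text
the job is handed in; nothing more can be done
None
```

The job is handed in with no verdict returned: all four rings are in the tray, and the arm holds the bolt head at about 58 N with the empty bowl upright to within about 0.02–0.04 rad by camera (0.09 allowed).

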